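# Copper sample under the infrared sensor

### The arm

A 7-joint arm with a two-finger parallel gripper is mounted at the origin on the work surface. World frame = base frame: x ahead of the robot, y to its left, z up, the work surface at z = 0. Lengths are in mm, angles in rad, forces in N, time in s.
With the tool pointing down it reaches from about 425 to 875 mm from the base axis. Payload 8.4 kg.
Tool frame: the origin (TCP) lies at the very end of the fingers, on their centre line; the grasp point (between the pads) lies 19 mm behind it; z points along the fingers, y is the line along which they close (so a half turn about z gives the same grasp; the last joint's range is limited). The gripper opens to 87 mm and grips with 3 to 60 N. Pads are 19 mm wide; open, the fingers measure 117 mm over their backs; the gripper's body (75 mm by 190 mm) begins 51 mm behind the grasp point.
Start: joints at [1.058, 0.333, 0.04, 1.465, -0.013, 1.343, -0.059], TCP at [261.335, -595.12, 222.546] pointing down, gripper open.
Joint ranges: [-2.58, 2.58], [-0.38, 2.09], [-1.3, 1.39], [0.25, 2.4], [-1.5, 4.64], [0.08, 2.09], [-2.65, 2.65]. Speed limits (rad/s): [2.22, 2.22, 2.79, 2.79, 3.14, 3.14, 3.14].

### API

Orientations are given as a unit quaternion [w, x, y, z].
In Python, from cell import ctrl gives the robot as it stands. The module is installed in compiled form; this text tells all that it offers.
- The arm moves only by the tool move_arm, never from a script. Its argument "series" is a list that holds one entry, the list of rows, each a list of 4 numbers: the shift along the tool's x, y, z in mm, then the turn about the tool's z in degrees. In form: [[[dx, dy, dz, spin], ...]]. A call has 1 to 10 rows; each row shifts and turns the commanded pose from where the row before left it, along the tool's axes as they then stand; what a row does not reach is not made up. A row lasts 1/8 s, in which the tool goes at most 62.5 mm and 10.7 degrees, less where a joint would pass 70% of its speed; a pose out of reach is approached as far as the arm can. A call with a gripper value outside its range is refused whole. "hand" is the closure in counts, from 0 (fully open) to 255 (shut), set as the call begins (left out, the last holds). The fingers move at their own pace and stop on an object; the grip force is fixed at half the most. Time passes only in rows, so rows that do not move let the fingers close. It gives the time, the measured TCP pose, the force, the opening and the grip force at its end, in the units of the state.
- ctrl.get_state(): the state, without advancing time (a new reading comes with each control period).
- ctrl.get_image(name): name is "side" or "top" or "wrist"; returns a dict with "image" (480x640x3 uint8, red, green, blue), "K" (3x3 intrinsics, pixels), "dist_coeffs" ([k1, k2, p1, p2, k3] as OpenCV has them; the pictures are not rectified), "xyz" and "orientation" of the camera in the world; the wrist camera has in their place "mount" (4x4, takes a point from camera to tool coordinates, whose origin is the TCP and whose axes are the flange's). Camera axes: x right, y up, looking along -z (the intrinsics and any distortion apply to the point x, -y, -z); pixel columns grow to the right and rows downward; lengths in mm; the calibration is good to about 2 mm. A picture is of the moment at which its call begins: read the wrist's pose just before it. There is no depth.
- ctrl.finish_job(): hands the job in; it is judged then, once.
The state is a dict: "t": time; "joints": joint angles; "qvel": joint speeds; "tau": joint torques, N m; "eef_pos": TCP position; "eef_rot": TCP orientation; "wrist_force": force on the tool from outside, world axes, zero at the start; "wrist_torque": the same for the moment, N m; "opening": finger opening in mm; "grasp_force": force on a finger pad.
Only numpy, scipy, OpenCV 4.12 (cv2) and the standard library are available. Lean on these libraries where they do the work, as an engineer would, in place of code of your own. Each camera call takes 0.05 s, during which the arm holds its last target. There are 200 camera calls.

### The job

Bring the white dish with the copper sample (the one with the red handle) in between the two feet of the retort stand, under the hanging temperature sensor, so that the sensor looks straight down on the middle of the dish and the handle points straight out of the fork's open mouth. Keep the dish level, leave it standing on the table, and do not shift the stand or disturb the dish with the steel sample (blue handle).

Things in the scene. Friction and masses are not known exactly. Their poses are not given: they have to be found in the camera images.
- copper_dish_center (a point): Centre, half-way up (20 mm above its underside), of the loose white round ceramic dish to be moved: 64 mm across, 54 mm at the foot, 40 mm high, about 200 g, a copper disc fixed inside. A straight level handle sticks out along its own -x: red grip from 44 to 108 mm from the centre, on a steel neck. z is up. It slides easily on the table and tips if the handle is pressed down hard.
- copper_dish_handle (a point): Point inside that dish's red handle that is good to pinch from above, across y: 92 mm from the dish's centre along its own -x, 31 mm above the dish's underside, in the middle of the handle's section (16 mm wide along y, 14 mm high). Axes as the dish's.
- steel_dish_center (a point): The same point (centre, half-way up) of the other dish, of the same shape and size but with a blue handle and a grey steel disc: a bystander, to be left where it stands.
- sensor_tip (a point): Lower end of the hanging grey-teal sensor (26 mm thick), 70 mm above the table. Axes of its stand (2.6 kg, loose): -x out of the fork's mouth, z up. Two feet, 20 mm wide, 16 high; middle lines run from x=-30, y=+-71 mm to x=140, y=+-21 mm from here (clear gap about 103 mm beside the sensor, more at the mouth). Rod 12 mm thick, 380 high, at x=150; clamp arm to the sensor 160 mm above the table.
Things that resemble listed ones, but are neither listed nor needed, are in the scene too. What is shaped like the part that bears copper_dish_center but brown is not meant.

How it is judged:
By the outcome, as a careful person would: the job done as asked, in the order asked, and still so for the second after the job is handed in, with the robot touching nothing.
It also fails if it takes over 45 s, if anything falls off the work surface, if the arm or the gripper's body presses on something with over 40 N, if the wrist force passes 120 N, or if a joint passes its speed limit or range.

## Working session

There is one attempt and no reset: what is moved stays moved. The work goes in short steps, Python scripts to look and compute and a tool call to move; the robot and the scene stay as the last step left them, time stands still between calls to the robot, and variables do not carry over. Pictures are saved under pics/ and viewed, at most 10 in all, crops included, and the job is handed in when it is done.

Besides the shell and the picture viewer there is one more tool, called after "Call:" by a JSON object that holds its "api" and its "payload", one argument or row to a line. move_arm: Moves the arm, as the interface text tells. Its arguments: {"type":"object","properties":{"series":{"type":"array"},"hand":{"type":"number"}},"required":["series"]}

```bash
mkdir -p pics; cat > h.py <<'E'
import numpy as np, cv2
from scipy.spatial.transform import Rotation as R
from cell import ctrl
def rot(q): return R.from_quat([q[1],q[2],q[3],q[0]]).as_matrix()
def look(name,fn):
    s=ctrl.get_state(); d=ctrl.get_image(name)
    if 'mount' in d:
        T=np.eye(4);T[:3,:3]=rot(s['eef_rot']);T[:3,3]=s['eef_pos'];T=T@np.array(d['mount']);d['C']=T[:3,3];d['Rm']=T[:3,:3]
    else: d['C']=np.array(d['xyz']);d['Rm']=rot(d['orientation'])
    cv2.imwrite(f'pics/{fn}.png',d['image'][:,:,::-1]); np.save(f'pics/{fn}.npy',{k:d[k] for k in('C','Rm','K','dist_coeffs','image')},allow_pickle=True)
    return d
def load(fn): return np.load(f'pics/{fn}.npy',allow_pickle=True).item()
def pt(d,u,v,z):
    p=cv2.undistortPoints(np.array([[[u,v]]],float),np.array(d['K']),np.array(d['dist_coeffs']))[0,0]
    r=d['Rm']@np.array([p[0],-p[1],-1]); return d['C']+r*(z-d['C'][2])/r[2]
def px(d,P):
    c=(np.atleast_2d(P)-d['C'])@d['Rm']*[1,-1,-1]
    return cv2.projectPoints(c,np.zeros(3),np.zeros(3),np.array(d['K']),np.array(d['dist_coeffs']))[0][:,0]
E
python3 -c "
from h import *
for n in('top','side'):
    d=look(n,n+'0');print(n,d['C'].round(),(-d['Rm'][:,2]).round(2))
s=ctrl.get_state();print(s['t'],s['eef_pos'],s['eef_rot'],s['opening'])
print(rot(s['eef_rot']).round(3))"
```

```text
top [ 301.   57. 1137.] [ 0.17 -0.   -0.99]
side [145. 733. 528.] [ 0.36 -0.79 -0.5 ]
0.1 [ 261.15755526 -594.7313588   221.7316545 ] [-7.40680586e-04  9.78669394e-01  2.05440088e-01 -1.98573554e-04] 87.00438066960535
[[ 0.916  0.402 -0.001]
 [ 0.402 -0.916  0.001]
 [-0.    -0.002 -1.   ]]
```

View pics/top0.png

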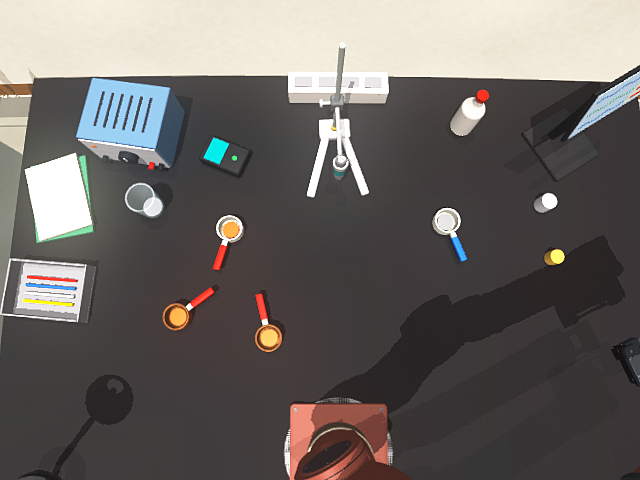

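View pics/side0.png

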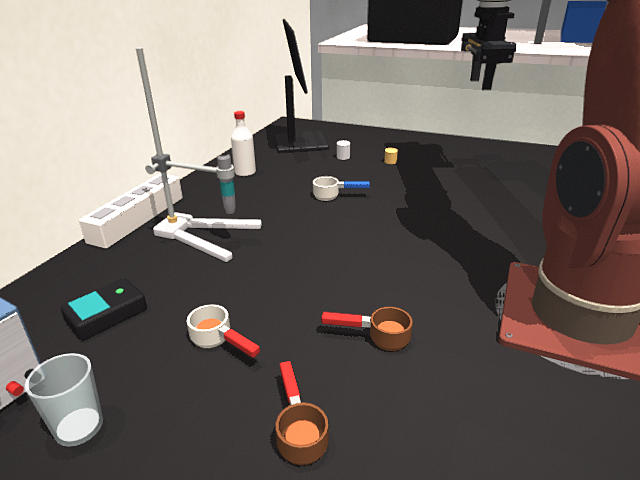

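```bash
python3 -c "
from h import *
i=cv2.imread('pics/top0.png')
a=cv2.resize(i[200:280,190:290],None,fx=4,fy=4,interpolation=2);b=cv2.resize(i[110:210,290:390],None,fx=4,fy=4,interpolation=2)
o=np.zeros((400,800,3),np.uint8);o[:320,:400]=a;o[:,400:]=b;cv2.imwrite('pics/crop0.png',o)
d=load('top0')
for n,u,v,z in[('rim',230,229,40),('gripend',217,269,31),('sensor',340,172,70),('base',334,130,16),('footL',311,195,16),('footR',365,192,16),('steel',447,221,40)]:print(n,pt(d,u,v,z).round())
"
```

```text
rim [534. 268.  40.]
gripend [435. 298.  31.]
sensor [671.  -3.  70.]
base [806.   9.  16.]
footL [628.  69.  16.]
footR [637. -69.  16.]
steel [ 556. -270.   40.]
```

View pics/crop0.png

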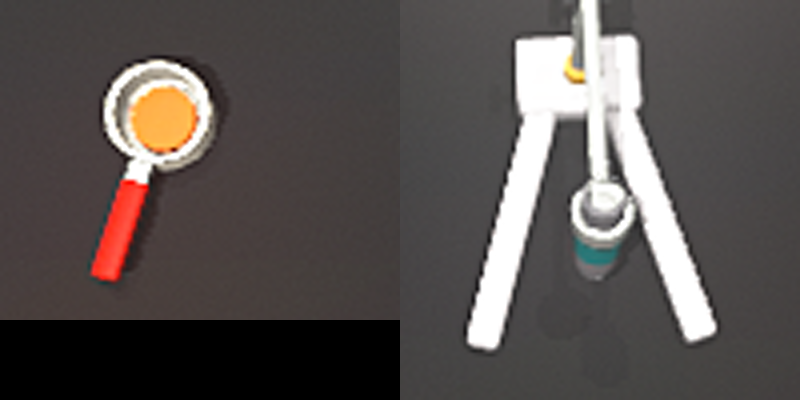

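```bash
cat >> h.py <<'E'
def stand(L0,L1,R0,R1):
    "pose of sensor tip from two points (far->near mouth) on each foot's middle line"
    def f(p0,p1): d=(p1-p0)[:2];d/=np.linalg.norm(d);return p0[:2],d
    a,da=f(L1,L0);b,db=f(R1,R0)
    t=np.linalg.solve(np.c_[da,-db],b-a);ap=a+da*t[0]
    ax=da+db;ax/=np.linalg.norm(ax)  # out of mouth = -x
    return ap+ax*211.4,np.degrees(np.arctan2(*(-ax)[::-1])),np.degrees(np.arccos(da@db))
E
python3 -c "
from h import *
d=load('top0')
c=lambda x,y,z:pt(d,290+(x-400)/4-.4,110+y/4-.4,z)
f=[c(482,346,16),c(540,115,16),c(701,335,16),c(624,114,16)]
print(np.round(f),stand(*f),'want spread',2*np.degrees(np.arctan(50/170)))
print('tip',c(597,268,70))
e=lambda x,y,z:pt(d,190+x/4-.4,200+y/4-.4,z)
D=e(158,112,40);h0=e(135,182,36);h1=e(105,278,36)
print(D,h0,h1,[np.linalg.norm((h-D)[:2]) for h in(h0,h1)],np.degrees(np.arctan2(*(D-h1)[1::-1])),np.degrees(np.arctan2(*(D-h0)[1::-1])))
s=ctrl.get_state();print(s['joints'])
d=ctrl.get_image('wrist');print(np.round(d['mount'],2))"
```

```text
[[625.  71.  16.]
 [782.  34.  16.]
 [633. -69.  16.]
 [783. -21.  16.]] (array([670.58452126,   2.42183147]), np.float64(2.256617419354216), np.float64(30.99098475013443)) want spread 32.77908066806957
tip [6.59519271e+02 3.22166275e-01 7.00000000e+01]
[537.12559987 270.13497639  40.        ] [493.9374796  283.46168916  36.        ] [434.45322961 299.53571507  36.        ] [np.float64(45.19751105562841), np.float64(106.79896557926271)] -15.979325719375813 -17.14884360452114
[ 1.05779157  0.33384148  0.03987794  1.4662152  -0.0134195   1.34333568
 -0.05845309]
[[  -0.      0.96    0.3    81.92]
 [   1.      0.      0.      0.51]
 [   0.      0.3    -0.96 -162.35]
 [   0.      0.      0.      1.  ]]
```

```bash
cat >> h.py <<'E'
def rows(wps,step=50,spin=10,nd=0):
    "wps: list of (x,y,z,yaw deg) targets, tool down; prints rounded rows, tracking rounding"
    s=ctrl.get_state();M=rot(s['eef_rot']);p=np.array(s['eef_pos']);y=np.degrees(np.arctan2(M[1,0],M[0,0]));out=[]
    for w in wps:
        dy=(w[3]-y+180)%360-180;n=int(max(np.ceil(np.linalg.norm(np.array(w[:3])-p)/step),np.ceil(abs(dy)/spin),1))
        for k in range(n,0,-1):
            a=np.radians(y);e=(np.array(w[:3])-p)/k;X=np.array([np.cos(a),np.sin(a),0]);Y=np.array([np.sin(a),-np.cos(a),0])
            dy=(w[3]-y+180)%360-180
            r=[round(float(v),nd) for v in(e@X,e@Y,-e[2],-dy/k)]
            p=p+r[0]*X+r[1]*Y-[0,0,r[2]];y-=r[3];out.append(r)
    for i in range(0,len(out),10):print([out[i:i+10]])
    print('end',p.round(1),round(y,1))
E
python3 -c "
from h import *
rows([(480,-330,222,70),(540,0,222,120),(449,296,150,163.5)])"
```

```text
[[[44.0, -22.0, -0.0, -7.0], [46.0, -17.0, -0.0, -7.0], [48.0, -11.0, -0.0, -6.0], [49.0, -6.0, -0.0, -7.0], [49.0, 0.0, -0.0, -6.0], [49.0, 6.0, -0.0, -7.0], [47.0, 11.0, -0.0, -6.0], [47.0, -8.0, -0.0, -7.0], [48.0, -2.0, -0.0, -7.0], [48.0, 3.0, -0.0, -7.0]]]
[[[47.0, 9.0, -0.0, -7.0], [46.0, 15.0, -0.0, -7.0], [43.0, 20.0, -0.0, -8.0], [40.0, 26.0, -0.0, -7.0], [43.0, 10.0, 10.0, -6.0], [42.0, 14.0, 10.0, -6.0], [40.0, 18.0, 10.0, -6.0], [38.0, 23.0, 10.0, -6.0], [36.0, 26.0, 11.0, -7.0], [32.0, 31.0, 10.0, -6.0]]]
[[[29.0, 34.0, 11.0, -7.0]]]
end [448.7 296.6 149.9] 163.7
```

Call:
{"api": "move_arm", "payload": {
  "series": [
    [[44,-22,0,-7],[46,-17,0,-7],[48,-11,0,-6],[49,-6,0,-7],[49,0,0,-6],[49,6,0,-7],[47,11,0,-6],[47,-8,0,-7],[48,-2,0,-7],[48,3,0,-7]]
  ],
  "hand": 0
}}

```text
t: 1.4
eef_pos: [506.0, -187.1, 222.3]
eef_rot: [-0.0, 0.701, 0.713, -0.0]
wrist_force: [1.3, 0.2, -0.3]
opening: 86.8
grasp_force: 0.0
```

Call:
{"api": "move_arm", "payload": {
  "series": [
    [[47,9,0,-7],[46,15,0,-7],[43,20,0,-8],[40,26,0,-7],[43,10,10,-6],[42,14,10,-6],[40,18,10,-6],[38,23,10,-6],[36,26,11,-7],[32,31,10,-6]]
  ]
}}

```text
t: 2.65
eef_pos: [461.4, 254.6, 161.2]
eef_rot: [0.0, 0.2, 0.98, -0.0]
wrist_force: [0.7, -0.4, -0.8]
opening: 87.2
grasp_force: 0.0
```

Call:
{"api": "move_arm", "payload": {
  "series": [
    [[29,34,11,-7],[0,0,0,0],[0,0,0,0]]
  ]
}}

```text
t: 3.02
eef_pos: [449.0, 295.7, 150.4]
eef_rot: [-0.0, 0.142, 0.99, -0.0]
wrist_force: [0.3, 0.5, 0.6]
opening: 87.2
grasp_force: 0.0
```

```bash
python3 -c "
from h import *
d=look('wrist','w1');s=ctrl.get_state();print(s['eef_pos'],s['joints'])
print(px(d,[(537,270,40),(449,296,38)]))"
```

```text
[449.42627961 295.25353224 150.52100387] [ 0.07988179  0.256961   -0.84674286  1.79713401  0.20783383  1.18022027
  0.45394327]
[[318.51369313 331.92374255]
 [318.71097369 232.36772426]]
```

View pics/w1.png

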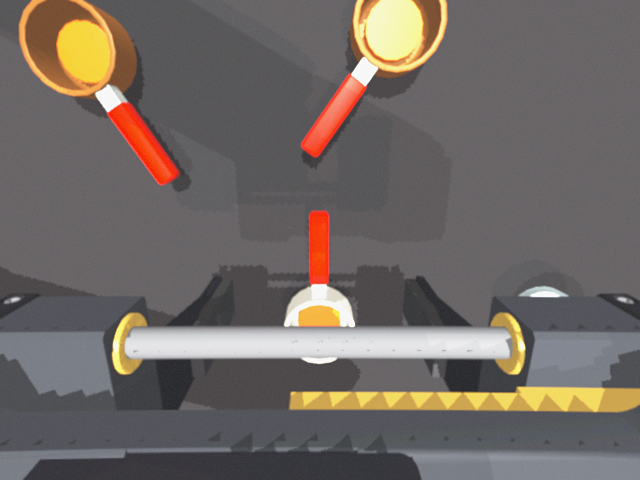

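```bash
python3 -c "
from h import *
d=load('w1');s=ctrl.get_state();M=rot(s['eef_rot'])
for u,v,z in[(319,211,38),(319,284,38),(170,183,38),(312,155,38)]:
    P=pt(d,u,v,z);print(P.round(1),(M.T@(P-s['eef_pos'])).round(1))
print(M.round(3))"
```

```text
[431.9 301.3  38. ] [ 18.5   0.9 112.5]
[493.4 283.2  38. ] [-45.5   1.  112.5]
[377.6 195.8  38. ] [  40.8 -115.7  112.6]
[388.3 308.5  38. ] [ 62.4  -4.6 112.5]
[[-0.959  0.283  0.   ]
 [ 0.283  0.959 -0.001]
 [-0.    -0.001 -1.   ]]
```

Call:
{"api": "move_arm", "payload": {
  "series": [
    [[2,1,40,0],[0,0,40,0],[0,0,30,0],[0,0,20,0],[0,0,8,0],[0,0,0,0],[0,0,0,0]]
  ]
}}

```text
t: 3.95
eef_pos: [447.9, 298.3, 13.6]
eef_rot: [0.001, 0.142, 0.99, 0.0]
wrist_force: [-0.4, 0.1, 0.1]
opening: 87.0
grasp_force: 0.0
```

Call:
{"api": "move_arm", "payload": {
  "series": [
    [[0,0,0,0],[0,0,0,0],[0,0,0,0],[0,0,0,0],[0,0,0,0],[0,0,0,0],[0,0,0,0],[0,0,0,0]]
  ],
  "hand": 255
}}

```text
t: 4.95
eef_pos: [447.2, 297.8, 12.5]
eef_rot: [-0.0, 0.142, 0.99, -0.0]
wrist_force: [-0.0, -0.2, -0.4]
opening: 15.7
grasp_force: 30.0
```

```bash
python3 -c "
from h import *
d=load('top0');g=d['image'].min(2).astype(float);g=np.clip((g-70)/(230-70),0,1)
def mids(lo,hi,vs):
    o=[]
    for v in vs:
        w=g[v,lo(v):hi(v)];o.append(pt(d,(w*np.arange(lo(v),hi(v))).sum()/w.sum(),v,16)[:2]);
        if v%10==0:print(v,w.sum().round(1),o[-1].round(1))
    return np.array(o)
L=mids(lambda v:300,lambda v:331,range(145,190))
# right foot: centre u from 347@140 to 365@190
c=lambda v:int(347+(v-140)*.36)
Rr=mids(lambda v:c(v)-8,lambda v:c(v)+10,range(170,188))
f=lambda P:np.polyfit(P[:,0],P[:,1],1)
l,r=f(L),f(Rr);print(l,r)
q=lambda m,x:np.array([x,np.polyval(m,x),16.])
print(stand(q(l,630),q(l,780),q(r,630),q(r,780)))
s=load('side0')
def ray(d,u,v):
    a=pt(d,u,v,0);b=a-d['C'];return d['C'],b/np.linalg.norm(b)
print('side',pt(s,230,212,70),pt(s,230,210,70))
"
```

```text
150 9.0 [749.8  43.6]
160 8.9 [722.3  49.1]
170 8.4 [695.1  54.7]
180 9.0 [668.2  61.2]
170 8.7 [695.7 -47.6]
180 8.8 [668.9 -56.7]
[ -0.21882986 207.34576015] [   0.3461825  -288.49431291]
(array([666.54066267,   2.85833968]), np.float64(3.3757521453746526), np.float64(31.438412037327495))
side [659.15585372   3.91643386  70.        ] [663.94681409  -3.7362589   70.        ]
```

```bash
python3 -c "
from h import *
i=load('side0')['image'][140:270,150:280,::-1];i=cv2.resize(i,(520,520),interpolation=2)
t=load('top0')['image'][150:200,300:380,::-1];t=cv2.resize(t,None,fx=3.4,fy=3.4,interpolation=2)
o=np.zeros((520,800,3),np.uint8);o[:,:520]=i;o[:t.shape[0],525:525+t.shape[1]]=t[:,:275];cv2.imwrite('pics/crop1.png',o)"
```

```text
(no output)
```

View pics/crop1.png

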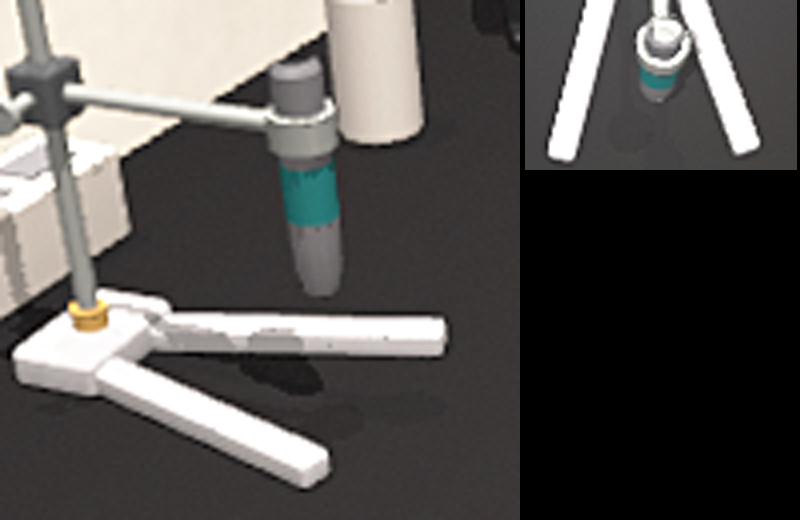

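```bash
python3 -c "
from h import *
d=load('top0');print(pt(d,338.7,179.3,70)+[13,0,0])
z=ctrl.get_state()['eef_pos'][2];print(z)
rows([(450,150,z,172),(447,-10,z,183.3)],25,5)"
```

```text
[665.6109336   0.7268405  70.       ]
12.53117032020825
[[[-7.0, -24.0, -0.0, -1.0], [-7.0, -24.0, -0.0, -1.0], [-7.0, -24.0, -0.0, -2.0], [-6.0, -24.0, -0.0, -1.0], [-5.0, -23.0, -0.0, -2.0], [-4.0, -24.0, -0.0, -1.0], [-3.0, -23.0, -0.0, -2.0], [-2.0, -23.0, -0.0, -2.0], [-1.0, -23.0, -0.0, -2.0], [-1.0, -23.0, -0.0, -1.0]]]
[[[-0.0, -23.0, -0.0, -2.0], [1.0, -22.0, -0.0, -1.0], [1.0, -23.0, -0.0, -2.0]]]
end [446.6 -10.1  12.5] 183.7
```

Call:
{"api": "move_arm", "payload": {
  "series": [
    [[-7,-24,0,-1],[-7,-24,0,-1],[-7,-24,0,-2],[-6,-24,0,-1],[-5,-23,0,-2],[-4,-24,0,-1],[-3,-23,0,-2],[-2,-23,0,-2],[-1,-23,0,-2],[-1,-23,0,-1]]
  ]
}}

```text
t: 6.2
eef_pos: [448.1, 57.5, 12.6]
eef_rot: [0.0, 0.011, 1.0, 0.0]
wrist_force: [0.9, 1.7, -1.4]
opening: 15.8
grasp_force: 30.0
```

Call:
{"api": "move_arm", "payload": {
  "series": [
    [[0,-23,0,-2],[1,-22,0,-1],[1,-23,0,-2],[0,0,0,0],[0,0,0,0]]
  ]
}}

```text
t: 6.82
eef_pos: [446.7, -9.6, 12.6]
eef_rot: [0.0, -0.032, 0.999, 0.0]
wrist_force: [0.4, -0.8, -0.3]
opening: 15.4
grasp_force: 30.0
```

```bash
python3 -c "
from h import *
s=ctrl.get_state();M=rot(s['eef_rot']);print(s['eef_pos'],M.round(4),s['wrist_force'],s['opening'])
a=look('top','t2');b=look('side','s2')
o=np.zeros((500,800,3),np.uint8)
o[:,:400]=cv2.resize(a['image'][100:225,290:390,::-1],None,fx=4,fy=4,interpolation=2)
o[:480,400:]=cv2.resize(b['image'][120:280,150:283,::-1],(400,480),interpolation=2)
c=cv2.imwrite('pics/crop2.png',o)"
```

```text
[446.65674442  -9.57842635  12.60909519] [[-9.98e-01 -6.39e-02  1.00e-04]
 [-6.39e-02  9.98e-01  2.00e-04]
 [-1.00e-04  2.00e-04 -1.00e+00]] [ 0.44519506 -0.79046972 -0.29023493] 15.373582798436335
```

View pics/crop2.png

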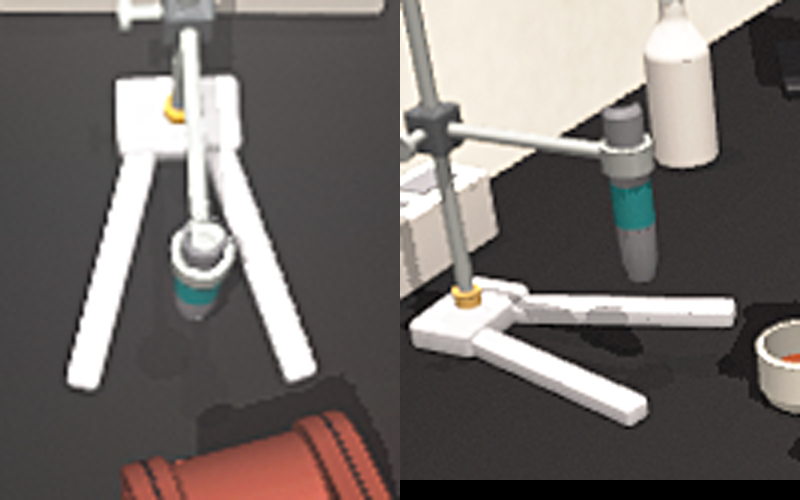

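Call:
{"api": "move_arm", "payload": {
  "series": [
    [[-15,-1,0,0],[-20,-1,0,0],[-20,0,0,0],[-20,0,0,0],[-15,0,0,0],[-12,0,0,0],[-10,0,0,0],[0,0,0,0],[0,0,0,0]]
  ]
}}

```text
t: 8.05
eef_pos: [558.6, -4.8, 12.6]
eef_rot: [0.0, -0.032, 0.999, 0.0]
wrist_force: [0.9, -0.6, -0.6]
opening: 15.2
grasp_force: 30.0
```

```bash
python3 -c "
from h import *
s=ctrl.get_state();print(s['eef_pos'],s['wrist_force'])
b=look('side','s3')
o=cv2.resize(b['image'][130:280,150:350,::-1],None,fx=4,fy=4,interpolation=2)
M=rot(s['eef_rot']);D=s['eef_pos']-92.5*M[:,0]
print(D,px(b,[[D[0],D[1],40],[D[0],D[1],20],[661,2,70]]))
cv2.imwrite('pics/crop3.png',o)"
```

```text
[558.62701119  -4.78897129  12.61783899] [ 0.8609832  -0.62888797 -0.62029664]
[650.93294887   1.19941762  12.67322428] [[235.61993923 224.80170313]
 [236.5877018  233.05416527]
 [229.73272755 211.44315752]]
```

View pics/crop3.png

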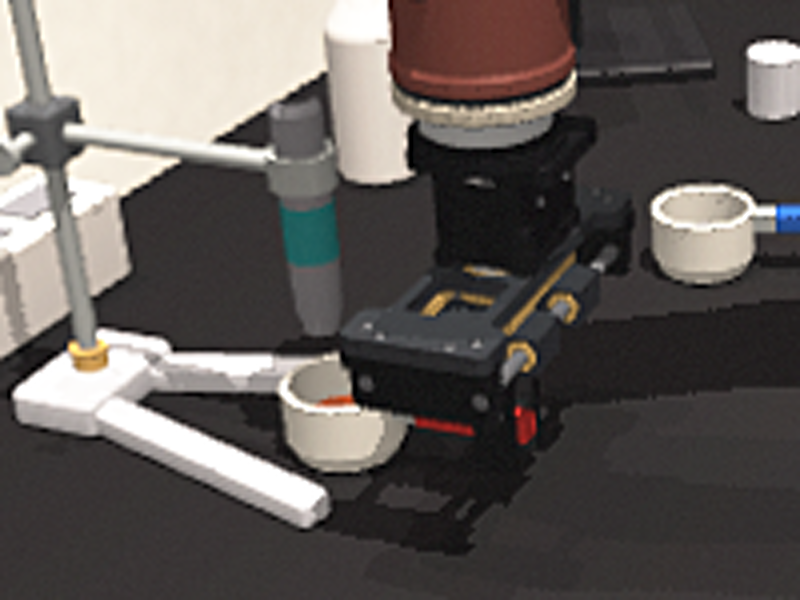

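Call:
{"api": "move_arm", "payload": {
  "series": [
    [[-5,0,0,0],[-5,0,0,0],[0,0,0,0],[0,0,0,0]]
  ]
}}

```text
t: 8.6
eef_pos: [568.9, -4.1, 12.6]
eef_rot: [0.0, -0.032, 0.999, 0.0]
wrist_force: [1.6, 0.4, -0.3]
opening: 15.3
grasp_force: 30.0
```

Call:
{"api": "move_arm", "payload": {
  "series": [
    [[0,0,0,0],[0,0,0,0],[0,0,0,0],[0,0,0,0],[0,0,0,0],[0,0,0,0],[0,0,0,0],[0,0,0,0]]
  ],
  "hand": 150
}}

```text
t: 9.6
eef_pos: [568.5, -4.2, 12.5]
eef_rot: [-0.0, -0.032, 0.999, 0.0]
wrist_force: [0.9, 0.0, 0.3]
opening: 35.6
grasp_force: 0.0
```

Call:
{"api": "move_arm", "payload": {
  "series": [
    [[0,0,-15,0],[0,0,-30,0],[0,0,-40,0],[20,0,-40,0],[40,0,-40,0],[30,0,0,0],[0,0,0,0]]
  ]
}}

```text
t: 10.48
eef_pos: [477.7, -10.4, 179.0]
eef_rot: [0.001, -0.032, 0.999, -0.001]
wrist_force: [0.6, -0.2, 0.4]
opening: 35.6
grasp_force: 0.0
```

Call:
{"api": "move_arm", "payload": {
  "series": [
    [[0,50,0,0],[0,50,0,0],[0,50,0,0],[0,50,0,0],[0,50,0,0],[0,50,0,0],[0,0,0,0]]
  ]
}}

```text
t: 11.35
eef_pos: [457.8, 294.6, 178.0]
eef_rot: [-0.0, -0.036, 0.999, 0.002]
wrist_force: [0.3, 0.1, -0.4]
opening: 35.5
grasp_force: 0.0
```

```bash
python3 -c "
from h import *
s=ctrl.get_state();print(s['eef_pos'])
a=look('top','t4');b=look('side','s4')
print(px(a,[[661,2,40],[661,2,70]]),px(b,[[661,2,40],[661,2,70]]))
o=np.zeros((560,800,3),np.uint8)
o[:,:400]=cv2.resize(a['image'][110:250,290:390,::-1],None,fx=4,fy=4,interpolation=2)
o[:480,400:]=cv2.resize(b['image'][140:260,180:280,::-1],None,fx=4,fy=4,interpolation=2)
cv2.imwrite('pics/crop4.png',o)"
```

```text
[457.76182198 294.64010295 178.03923853]
[[337.57227474 179.85891706]
 [338.16215968 176.01799363]] [[231.2870838  224.11349029]
 [229.73272755 211.44315752]]
```

View pics/crop4.png

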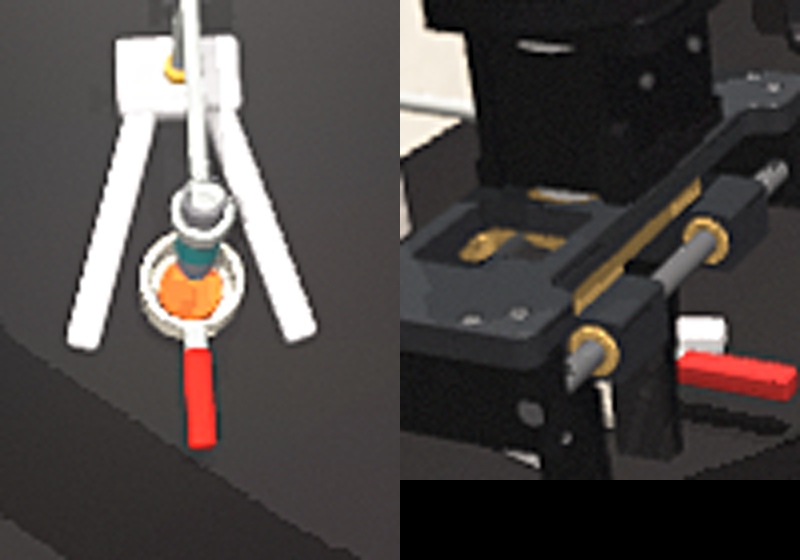

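```bash
python3 -c "
from h import *
d=load('t4');t=np.linspace(0,2*np.pi,73);ci=lambda x,y,r,z:np.c_[x+r*np.cos(t),y+r*np.sin(t),0*t+z]
k=8;u0,v0=300,140;o=cv2.resize(d['image'][v0:v0+75,u0:u0+75,::-1],None,fx=k,fy=k,interpolation=2)
def dr(P,c):cv2.polylines(o,[np.int32(((px(d,P)-[u0,v0]+.5)*k).round())],False,c,1)
dr(ci(661,2,32,40),(0,255,0));dr(ci(661,2,13,70),(255,0,255))
a=np.radians(3.3);X=np.array([np.cos(a),np.sin(a)]);Y=np.array([-X[1],X[0]])
for s in(1,-1):
  for w in(10,-10):
    n=np.array([170,-50*s]);n=n/np.linalg.norm(n);m=np.array([-n[1],n[0]])*w
    dr([[*(np.array([661,2])+X*(p+m)[0]+Y*(p+m)[1]),16] for p in(np.array([-30,71*s]),np.array([140,21*s]))],(0,0,255))
cv2.imwrite('pics/ov.png',o)"
```

```text
(no output)
```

View pics/ov.png

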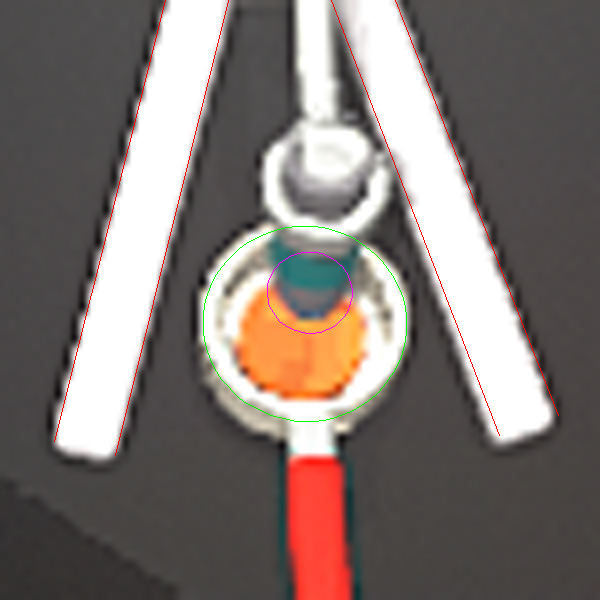

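```bash
python3 -c "
from cell import ctrl
print(ctrl.finish_job())"
```

```text
the job is handed in; nothing more can be done
None
```

I slid the white copper dish between the stand's feet and released it upright under the sensor. It looks centred to about 2 mm with the handle within about 1° of straight out of the mouth. The stand did not visibly shift, the arm never came near the steel dish, and I handed the job in after about 11.5 s. No verdict came back.

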